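# Close a casting mould in the screw press

## Task

Slide the orange-lidded casting mould by its handle along the press bed until it is fully home against the back stop, centred under the pad. Then turn the red-knobbed crank clockwise (seen from above) until the pad meets the lid and snug it by feel, until the crank takes half to three quarters as much push again as it did running free; do not crush the mould. Let go, leaving the mould home and clamped, and leave everything else on the bench where it is.

Things in the scene. Friction and masses are not known exactly. Their poses are not given: they have to be found in the camera images.
- press: grey screw press fixed to the table: base plate, two columns (52 to 76 mm either side of the middle), cross beam (36 mm deep, 100 to 125 mm above the table). Origin on the table straight under the screw's axis; x points from its open front inwards (the mould goes in along +x), z up. The mould is home when its centre is on the screw axis, its far face on the back stop
- guide_mouth (a point): on the steel bed's top at mid width, 30 mm before the screw axis, axes as the press. The bed is 112 mm wide, reaches 74 mm nearer than this point, and its top is 24 to 28 mm above the table (packed differently each day). Brass guides, flared here, then 84 mm apart from 12 mm before the axis, stand 16 mm over the bed; the brass back stop's face is 65 mm beyond this point
- mould_centre (a point): centre of the orange-lidded mould, a closed block 70 (x) x 80 (y) x 46 mm high, about 0.6 kg, aluminium below and orange above, loose on the bed; x points from the handle to the mould. It starts 55 to 68 mm short of home, up to 6 mm off the middle and up to 0.1 rad askew
- mould_handle (a point): grip point on the mould's black handle, a level bar 18 mm wide (y), 20 mm high and 90 mm long that sticks out from the mould's near face towards the press's front; the point is its middle in width and height, 105 mm from the mould's centre, 20 mm from the bar's free end. Axes as the mould
- ram: the press's ram: a steel stem carrying a round black pad, 44 mm across, on a threaded foot. It goes straight down 16 mm per turn of the crank, without turning. The pad's underside is 0 to 4 mm below this origin (the foot is set differently each day, not measured), 3 to 17 mm above the lid at the start. It should end bearing on the lid with 35 to 120 N; above 180 N the mould is crushed
- crank (a joint): turn of the crank, rad: 0 to 2.2 at the start, growing clockwise seen from above, which lowers the pad; the pad meets the lid somewhere between 3.3 and 6.9; end stop at 9. The crank stays where it is left. Stiff constant friction: running free it needs about 6.4 N along the circle at the knob (a moment after a stop, 4 to 5 N of it is left)
- crank_axis (a point): point on the crank's vertical axis at the knob's grip height, 188 mm above the table. Feel at the knob: each 10 N of clamping adds about 0.5 N along the circle to the 6.4 N of free running, so a right snug is 2 to 6 N more (aim at 3 to 4), and 9 N more crushes the mould. Once in contact the force climbs steeply, within a fraction of a radian
- knob_grip (a point): middle of the red knob, an upright cylinder 26 mm thick and 46 mm high standing on the crank arm 50 mm from the crank's axis. It spins freely about itself, so a gripper can hold it at a fixed orientation and carry it round the circle. The crank arm's top is 29 mm, the hub's top 25 mm below this point
- spare_centre (a point): centre of the spare mould (blue lid), same shape as the orange one; a bystander, leave it alone
- pan_left: steel saucepan with a black handle, 136 mm wide, 75 mm high, handle reaching 210 mm from its centre along its own -x; origin under its centre; bystander
- pan_right: a second such saucepan; origin under its centre; bystander
- tray: low orange tray 130 x 180 x 30 mm; origin under its centre; bystander
- jar: amber glass jar with a black cap, 70 mm wide, 110 mm high; origin under its centre; bystander
- spatula: spatula lying flat on the table; bystander
- cup: white ceramic cup, 80 mm wide, 90 mm high; origin under its centre; bystander
There are look-alikes about, which are no part of the job. Leave any green look-alike of the part that bears mould_centre alone.

How it is judged:
By the outcome, as a careful person would: the job done as asked, in the order asked, and still so for the second after the job is handed in, with the robot touching nothing.
It also fails if it takes over 72 s, if anything falls off the work surface, if the arm or the gripper's body presses on something with over 40 N, if the wrist force passes 120 N, or if a joint passes its speed limit or range.

## Robot

A 6-joint arm with a two-finger parallel gripper is mounted at the origin on the work surface. World frame = base frame: x ahead of the robot, y to its left, z up, the work surface at z = 0. Lengths are in mm, angles in rad, forces in N, time in s.
With the tool pointing down it reaches from about 350 to 975 mm from the base axis. Payload 7.1 kg.
Tool frame: the origin (TCP) lies at the very end of the fingers, on their centre line; the grasp point (between the pads) lies 19 mm behind it (ctrl.tcp_to_grasp is the distance from the TCP to the grasp point, in mm); z points along the fingers, x is the direction in which the jaws open and shut, and the axes are right-handed (so a half turn about z gives the same grasp; the last joint's range is limited). The gripper opens to 88 mm and grips with 3 to 60 N. Pads are 20 mm wide; open, the fingers measure 115 mm over their backs; the gripper's body (75 mm by 178 mm) begins 61 mm behind the grasp point.
Start: joints at [1.274, 0.423, 1.63, -0, 1.089, -0.019], TCP at [171.369, 601.03, 222.675] pointing down, gripper open.
Joint ranges: [-3, 3], [-0.9, 2.11], [0.09, 2.58], [-1.31, 4.45], [0.11, 2.69], [-2.54, 2.54]. Speed limits (rad/s): [2.39, 2.39, 3.01, 3.14, 3.14, 3.14].

## Interface

Orientations are given as a rotation vector (axis times angle).
In Python, from workcell import get_obs, viewer, ctrl, masks_of gives the robot as it stands. The module is installed in compiled form; this text tells all that it offers.
- The arm moves only by the shell command python3 -m inch 'ROWS'. ROWS is JSON, a list of rows, each an object of numbers: "tx", "ty", "tz": the shift along the tool's x, y, z in cm; "ax", "ay", "az": the turn, a rotation vector about the tool's x, y, z in degrees; "jaw": the opening, from 0 (shut) to 1 (fully open). In form: [{"tx": .., "ty": .., "tz": .., "ax": .., "ay": .., "az": .., "jaw": ..}, ...]. A call has 1 to 12 rows; each row shifts and turns the commanded pose from where the row before left it, along the tool's axes as they then stand; what a row does not reach is not made up. A row lasts 1/8 s, in which the tool goes at most 62.5 mm and 10.7 degrees, less where a joint would pass 70% of its speed; a pose out of reach is approached as far as the arm can. A call is refused whole if a number of a shift passes 6.25 or a number of a turn 10.7, either way. A call with a gripper value outside its range is refused whole. The fingers move at their own pace and stop on an object; the grip force is fixed at half the most. Time passes only in rows, so rows that do not move let the fingers close. It gives the time, the measured TCP pose, the force and the opening at its end, in the units of the state.
- get_obs(): the state, without advancing time (a new reading comes with each control period).
- viewer.get_image(name): name is "scene" or "top" or "wrist"; returns (picture, depth): 384x512x3 uint8, red, green, blue; 384x512 float32, mm along the optical axis (not along the pixel's ray), 0 where there is no reading.
- viewer.get_calibration(name): a dict with "fx", "fy", "cx", "cy" (pixels), "rvec" (rotation vector, rad) and "tvec" (3), from world to camera coordinates, as OpenCV has them. Camera axes: x right, y down, z forward; pixel columns grow to the right and rows downward; lengths in mm; the calibration is good to about 2 mm. A picture is of the moment at which its call begins: read the wrist's pose just before it. get_calibration takes no time and is no camera call; for the wrist camera it gives the pose at the moment of the call.
- ctrl.close_job(): hands the job in, once; it reports no verdict.
Trained networks look in the newest picture that a camera, given by its name, has taken for a name from the list of things; names that differ only in an ending like _2 or _b are one class to them, and where a whole thing is asked for, a point or a joint stands for the part that bears it (a point fixed in the world has none). Each returns a list of dicts, best first, with "score" (0 to 1); they miss things now and then, are a little off and sometimes report something else, mostly with a low value. They report only what shows in the picture. A call takes as long as a camera call. They do not tell look-alikes from the thing itself.
- masks_of(camera, thing): "pixels" (384x512 bool, what is visible of it) and "location" ([column, row] in pixels, amid what is visible of it).
The state is a dict: "t": time; "qpos": joint angles; "qvel": joint speeds; "joint_torque": joint torques, N m; "ee_pos": TCP position; "orientation": TCP orientation; "ft_force": force on the tool from outside, world axes, zero at the start; "moment": the same for the moment, N m; "width": finger opening in mm.
Only numpy, scipy, OpenCV 4.12 (cv2) and the standard library are available. Lean on these libraries where they do the work, as an engineer would, in place of code of your own. Each camera call takes 0.05 s, during which the arm holds its last target. There are 200 camera calls.

## Working session

There is one attempt and no reset: what is moved stays moved. The work goes in short steps, Python scripts to look and compute and a shell command to move; the robot and the scene stay as the last step left them, time stands still between calls to the robot, and variables do not carry over. Pictures are saved under pics/ and viewed, about 8 in all and at most 12, crops included, and the job is handed in when it is done.

```bash
mkdir -p pics && cat > h.py <<'E'
import numpy as np, cv2
from scipy.spatial.transform import Rotation as R
from workcell import get_obs, viewer, ctrl, masks_of
def cal(n):
    c=viewer.get_calibration(n); K=np.array([[c['fx'],0,c['cx']],[0,c['fy'],c['cy']],[0,0,1]])
    return K,R.from_rotvec(np.ravel(c['rvec'])).as_matrix(),np.ravel(c['tvec'])
def cloud(n,depth,c=None):
    K,Rm,t=c or cal(n); v,u=np.mgrid[:384,:512]
    p=np.stack([(u-K[0,2])/K[0,0]*depth,(v-K[1,2])/K[1,1]*depth,depth],-1)
    return (p-t)@Rm
def save(n,img): cv2.imwrite('pics/'+n+'.png',np.ascontiguousarray(img[...,::-1]))
E
python3 - <<'E'
from h import *
o=get_obs(); print({k:np.round(v,3) for k,v in o.items()})
ims=[]
for n in ('scene','top'):
    im,d=viewer.get_image(n); P=cloud(n,d); np.savez(n+'.npz',im=im,P=P,d=d)
    print(n,'campos',np.round(-cal(n)[1].T@cal(n)[2]))
    save(n,cv2.resize(im,(800,600)))
    for th in ('press','mould_centre','mould_handle','ram','crank','knob_grip'):
        for m in masks_of(n,th)[:3]:
            q=P[m['pixels']&(d>0)]
            if len(q): print(n,th,round(m['score'],2),np.round(m['location']),len(q),'med',np.round(np.median(q,0)),'lo',np.round(np.percentile(q,3,0)),'hi',np.round(np.percentile(q,97,0)))
E
```

```text
{'t': np.float64(0.0), 'qpos': array([ 1.274,  0.424,  1.631,  0.   ,  1.089, -0.019]), 'qvel': array([ 0.001, -0.001, -0.001,  0.   , -0.002, -0.001]), 'joint_torque': array([ 5.0000e-03, -5.4462e+01, -2.7368e+01,  6.5000e-02,  2.3000e-02,
       -0.0000e+00]), 'ee_pos': array([171.202, 600.519, 221.927]), 'orientation': array([ 2.507e+00,  1.892e+00, -2.000e-03]), 'ft_force': array([ 0.131, -0.586, -0.184]), 'moment': array([-0.019,  0.005,  0.018]), 'width': np.float64(87.353)}
scene campos [1528.  581.  944.]
scene press 0.73 [207. 209.] 2102 med [638. -95.  70.] lo [ 524. -209.    3.] hi [696. -40. 198.]
scene mould_centre 0.97 [228. 198.] 392 med [ 538. -113.   63.] lo [ 446. -157.   28.] hi [601. -81.  76.]
scene mould_centre 0.59 [278. 242.] 900 med [622. 126.  45.] lo [562.  27.   9.] hi [644. 168.  50.]
scene mould_handle 0.94 [277. 241.] 948 med [623. 124.  44.] lo [561.  27.   8.] hi [643. 168.  50.]
scene mould_handle 0.66 [223. 195.] 335 med [ 538. -114.   65.] lo [ 450. -155.   32.] hi [601. -82.  75.]
scene mould_handle 0.31 [223. 147.] 296 med [ 203. -291.    9.] lo 
[... 393 characters left out ...]
1 med [497. 418.  44.] lo [385. 373.   4.] hi [523. 451.  50.]
top campos [ 281.    5. 1513.]
top press 0.7 [304. 151.] 125 med [ 663. -122.  168.] lo [ 614. -133.  157.] hi [ 682. -112.  213.]
top mould_centre 0.67 [235. 181.] 485 med [600. 126.  47.] lo [556.  33.  28.] hi [635. 165.  53.]
top mould_centre 0.65 [303. 190.] 690 med [ 549. -118.   70.] lo [ 453. -158.    3.] hi [597. -80.  77.]
top mould_handle 0.7 [232. 177.] 658 med [607. 122.  46.] lo [556.  28.   1.] hi [642. 172.  53.]
top mould_handle 0.6 [301. 187.] 629 med [ 552. -118.   70.] lo [ 453. -156.   44.] hi [598. -80.  77.]
top crank 0.72 [302. 150.] 161 med [ 663. -123.  169.] lo [ 614. -148.    5.] hi [ 710. -113.  213.]
```

```bash
python3 -m inch --help 2>&1 | head -5; ls
```

```text
invalid input: not JSON, or not a number
h.py
pics
scene.npz
top.npz
```

View pics/scene.png

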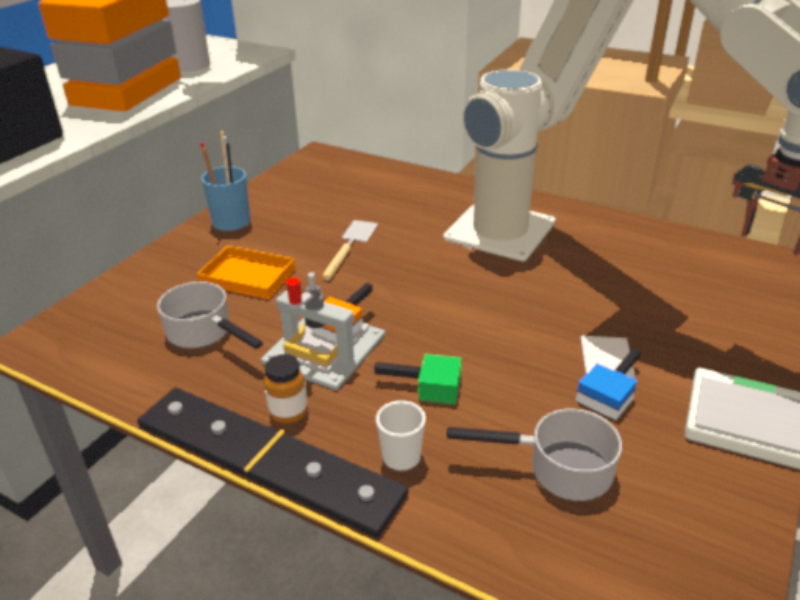

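View pics/top.png

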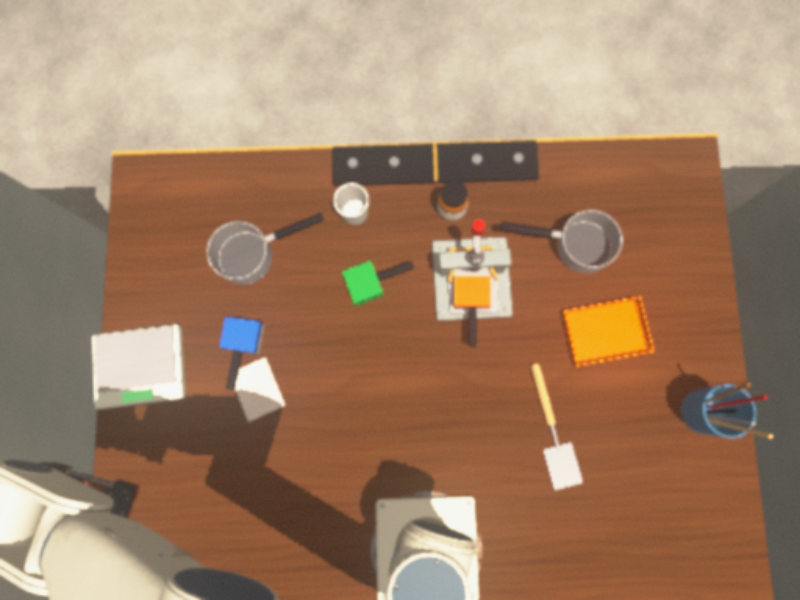

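```bash
cat >> h.py <<'E'
def rows(target, yaw, jaw=1, zfirst=False):
    """print tool-frame shift (cm) and az (deg) to TCP target (mm), tool x heading yaw (deg, world), tool down"""
    o=get_obs(); M=R.from_rotvec(o['orientation']).as_matrix()
    x=np.array([np.cos(np.radians(yaw)),np.sin(np.radians(yaw)),0]); z=np.array([0,0,-1.]); G=np.stack([x,np.cross(z,x),z],1)
    w=np.degrees(R.from_matrix(M.T@G).as_rotvec())
    print('at',np.round(o['ee_pos'],1),'turn deg',np.round(w,2),'shift cm tool now',np.round(M.T@(np.array(target)-o['ee_pos'])/10,2),'tool after turn',np.round(G.T@(np.array(target)-o['ee_pos'])/10,2))
E
python3 - <<'E'
from h import *
def seg(n):
    z=np.load(n+'.npz'); im=z['im']; P=z['P']; hsv=cv2.cvtColor(im,cv2.COLOR_RGB2HSV).astype(int)
    H,S,V=hsv[...,0],hsv[...,1],hsv[...,2]; X,Y,Z=P[...,0],P[...,1],P[...,2]
    reg=(X>400)&(X<720)&(Y>-210)&(Y<-40)
    for nm,m in dict(lid=reg&(H>7)&(H<18)&(S>200)&(V>150)&(Z>55)&(Z<90)&(X<615),handle=reg&(V<75)&(Z>40)&(Z<75)&(X<530)&(abs(Y+118)<35),
      knob=reg&((H<5)|(H>175))&(S>180)&(Z>165),beam=reg&(Z>115)&(Z<135)&(S<70),hub=reg&(Z>140)&(S<70),brass=reg&(H>18)&(H<30)&(S>120)&(Z>25)).items():
        q=P[m]; 
        if len(q)<4: print(n,nm,len(q)); continue
        (c,s,a)=cv2.minAreaRect(q[:,:2].astype(np.float32))
        print(n,nm,len(q),'mean',np.round(q.mean(0),1),'lo',np.round(q.min(0)),'hi',np.round(q.max(0)),'rect',np.round(c,1),np.round(s),round(a,1))
seg('scene'); seg('top')
E
```

```text
scene lid 43 mean [545.3 -98.9  65.3] lo [ 509. -163.   55.] hi [604. -81.  75.] rect [ 553.1 -111.7] [94. 72.] 32.6
scene handle 83 mean [ 482.7 -114.1   65.4] lo [ 448. -124.   53.] hi [ 517. -109.   74.] rect [ 482.3 -116.4] [16. 69.] 89.4
scene knob 109 mean [ 682.6 -124.3  194.7] lo [ 672. -137.  168.] hi [ 690. -116.  214.] rect [ 681.1 -125.9] [17. 21.] 5.9
scene beam 338 mean [ 633.6 -108.   124.6] lo [ 609. -207.  115.] hi [648. -47. 135.] rect [ 628.6 -127.1] [ 38. 160.] 0.7
scene hub 176 mean [ 639.5 -122.   161.2] lo [ 615. -137.  141.] hi [ 684. -108.  196.] rect [ 649.9 -122.2] [29. 69.] 89.8
scene brass 344 mean [ 639.5 -126.7   45.7] lo [ 529. -181.   26.] hi [676. -75.  78.] rect [ 603.1 -129.7] [149. 102.] 4.8
top lid 20 mean [ 530.4 -116.4   69.8] lo [ 528. -150.   64.] hi [532. -83.  77.] rect [ 530.5 -116.6] [67.  2.] 87.7
top handle 0
top knob 53 mean [ 673.2 -126.6  206.3] lo [ 663. -137.  176.] hi [ 688. -114.  215.] rect [ 673.9 -126.3] [22. 23.] 52.3
top beam 383 mean [ 623.6 -122.6  125.7] lo [ 606. -201.  115.] hi [646. -46. 134.] rect [ 626.  -123.3] [ 37. 156.] 1.4
top hub 121 mean [ 630.1 -122.8  160.5] lo [ 607. -141.  140.] hi [ 666. -106.  198.] rect [ 636.7 -127.1] [34. 57.] 69.5
top brass 403 mean [ 571.2 -120.8   69.2] lo [ 532. -178.   38.] hi [671. -69.  82.] rect [ 600.9 -123.8] [139. 109.] 2.0
```

```bash
python3 - <<'E'
from h import *
rows([440,-117,230],91)
E
```

```text
at [171.4 601.  222.7] turn deg [  0.    -0.   -16.92] shift cm tool now [-61.68  45.52  -0.73] tool after turn [-72.26  25.6   -0.73]
```

```bash
python3 -m inch '[{"az":-8.5,"jaw":1},{"az":-8.4,"jaw":1},{"tx":-5.3,"ty":1.9},{"tx":-5.3,"ty":1.9},{"tx":-5.3,"ty":1.9},{"tx":-5.3,"ty":1.9},{"tx":-5.3,"ty":1.9},{"tx":-5.3,"ty":1.9},{"tx":-5.3,"ty":1.9},{"tx":-5.3,"ty":1.9},{"tx":-5.3,"ty":1.9},{"tx":-5.3,"ty":1.9}]' && python3 - <<'E'
from h import *
rows([440,-117,230],91)
E
```

```text
$[0]: bad value
```

```bash
python3 -m inch '[{"tx":0,"ty":0,"tz":0,"ax":0,"ay":0,"az":-8.5,"jaw":1},{"tx":0,"ty":0,"tz":0,"ax":0,"ay":0,"az":-8.4,"jaw":1},{"tx":-5.3,"ty":1.9,"tz":0,"ax":0,"ay":0,"az":0,"jaw":1},{"tx":-5.3,"ty":1.9,"tz":0,"ax":0,"ay":0,"az":0,"jaw":1},{"tx":-5.3,"ty":1.9,"tz":0,"ax":0,"ay":0,"az":0,"jaw":1},{"tx":-5.3,"ty":1.9,"tz":0,"ax":0,"ay":0,"az":0,"jaw":1},{"tx":-5.3,"ty":1.9,"tz":0,"ax":0,"ay":0,"az":0,"jaw":1},{"tx":-5.3,"ty":1.9,"tz":0,"ax":0,"ay":0,"az":0,"jaw":1},{"tx":-5.3,"ty":1.9,"tz":0,"ax":0,"ay":0,"az":0,"jaw":1},{"tx":-5.3,"ty":1.9,"tz":0,"ax":0,"ay":0,"az":0,"jaw":1},{"tx":-5.3,"ty":1.9,"tz":0,"ax":0,"ay":0,"az":0,"jaw":1},{"tx":-5.3,"ty":1.9,"tz":0,"ax":0,"ay":0,"az":0,"jaw":1}]' && python3 - <<'E'
from h import *
rows([440,-117,230],91)
E
```

```text
t: 2.2
ee_pos: [371.1, 72.7, 223.1]
orientation: [2.202, 2.24, 0.002]
ft_force: [0.4, 0.2, 0.0]
width: 87.6
at [371.1  72.7 223.1] turn deg [ 0.08 -0.02 -0.01] shift cm tool now [-19.08   6.57  -0.68] tool after turn [-19.08   6.56  -0.69]
```

```bash
python3 -m inch '[{"tx":-4.8,"ty":1.6,"tz":0,"ax":0,"ay":0,"az":0,"jaw":1},{"tx":-4.8,"ty":1.6,"tz":0,"ax":0,"ay":0,"az":0,"jaw":1},{"tx":-4.8,"ty":1.6,"tz":0,"ax":0,"ay":0,"az":0,"jaw":1},{"tx":-4.6,"ty":1.6,"tz":0,"ax":0,"ay":0,"az":0,"jaw":1},{"tx":0,"ty":0,"tz":0,"ax":0,"ay":0,"az":0,"jaw":1}]' && python3 - <<'E'
from h import *
rows([440,-117,230],91)
c=cal('wrist'); im,d=viewer.get_image('wrist'); P=cloud('wrist',d,c); np.savez('wrist.npz',im=im,P=P,d=d); save('wrist1',cv2.resize(im,(768,576)))
print('cam',np.round(-c[1].T@c[2]))
for th in ('mould_centre','mould_handle','knob_grip'):
    for m in masks_of('wrist',th)[:2]:
        q=P[m['pixels']&(d>0)]
        if len(q): print(th,round(m['score'],2),np.round(m['location']),len(q),'med',np.round(np.median(q,0)),'lo',np.round(np.percentile(q,3,0)),'hi',np.round(np.percentile(q,97,0)))
E
```

```text
t: 2.82
ee_pos: [438.8, -117.1, 222.9]
orientation: [2.206, 2.235, 0.001]
ft_force: [-0.1, 0.8, -0.2]
width: 87.4
at [ 438.8 -117.1  222.9] turn deg [ 0.07  0.04 -0.24] shift cm tool now [ 0.01  0.12 -0.71] tool after turn [ 0.01  0.12 -0.71]
cam [ 366. -118.  384.]
mould_centre 0.85 [260. 262.] 4192 med [ 527. -119.   67.] lo [ 443. -158.   34.] hi [556. -85.  71.]
mould_centre 0.56 [422. 278.] 464 med [569.  85.  29.] lo [561.  12.   1.] hi [638. 104.  42.]
mould_handle 0.88 [420. 277.] 474 med [569.  84.  30.] lo [561.  11.   2.] hi [638. 104.  42.]
mould_handle 0.75 [261. 263.] 4303 med [ 527. -120.   67.] lo [ 441. -158.   31.] hi [556. -85.  71.]
```

View pics/wrist1.png

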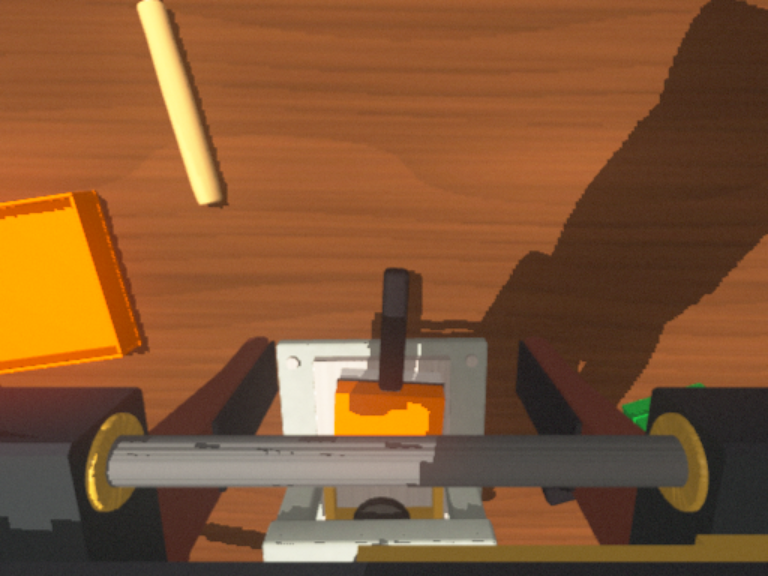

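```bash
python3 - <<'E'
from h import *
z=np.load('wrist.npz'); im,P=z['im'],z['P']; hsv=cv2.cvtColor(im,cv2.COLOR_RGB2HSV).astype(int); H,S,V=hsv[...,0],hsv[...,1],hsv[...,2]; X,Y,Z=P[...,0],P[...,1],P[...,2]
h=(V<90)&(X>430)&(X<520)&(abs(Y+118)<25)&(Z>40)&(Z<75); q=P[h]
print('handle',len(q),np.percentile(q,[1,50,99],axis=0).round(1))
for a in range(440,520,10):
    s=q[(q[:,0]>=a)&(q[:,0]<a+10)]; 
    if len(s): print(a,s[:,1].min().round(1),s[:,1].max().round(1),np.median(s[:,2]).round(1))
lid=(H>5)&(H<20)&(S>180)&(X>500)&(X<600)&(Z>55)&(Z<85)&(abs(Y+120)<60); q=P[lid]
print('lid',np.percentile(q,[1,50,99],axis=0).round(1))
top=q[q[:,2]>66]; print('lidtop',cv2.minAreaRect(top[:,:2].astype(np.float32)))
for y in range(-160,-78,10):
    s=top[(top[:,1]>=y)&(top[:,1]<y+10)]
    if len(s): print(y,'near edge x',s[:,0].min().round(1),'z',np.median(s[:,2]).round(1))
# bed / base plate edges
g=(S<60)&(X>480)&(X<570)
for x in (505,515,525,540,555):
    s=P[g&(abs(X-x)<3)&(Y>-210)&(Y<-40)]
    for lo,hi in((3,18),(20,32)):
        t=s[(s[:,2]>lo)&(s[:,2]<hi)]
        if len(t): print('x',x,'z',lo,hi,t[:,1].min().round(1),t[:,1].max().round(1),'zmed',np.median(t[:,2]).round(1))
for y in range(-195,-40,20):
    for lo,hi in((3,18),(20,32)):
        t=P[g&(abs(Y-y)<4)&(Z>lo)&(Z<hi)]
        if len(t): print('y',y,'z',lo,hi,'xmin',t[:,0].min().round(1))
t=P[(Z>118)&(Z<130)&(X>580)&(abs(Y+120)<100)&(S<60)]
for y in range(-195,-45,25):
    s=t[abs(t[:,1]-y)<6]
    if len(s): print('beam',y,s[:,0].min().round(1))
if len(t): print('beam y',t[:,1].min(),t[:,1].max(),np.median(t[:,2]))
E
```

```text
handle 1274 [[ 436.8 -128.3   57.3]
 [ 475.2 -118.6   65.8]
 [ 519.  -109.    67.6]]
440 -125.5 -108.8 65.9
450 -126.5 -108.7 65.9
460 -126.5 -109.5 65.8
470 -127.4 -109.4 65.8
480 -127.4 -110.2 65.9
490 -128.4 -110.2 65.9
500 -128.4 -111.1 65.8
510 -128.4 -111.9 66.1
lid [[ 525.  -159.3   55.8]
 [ 531.9 -119.4   69.8]
 [ 558.5  -82.6   71.7]]
lidtop ((542.643310546875, -121.52351379394531), (78.88758850097656, 34.20384979248047), 88.28064727783203)
-160 near edge x 524.4 z 69.7
-150 near edge x 524.8 z 70.0
-140 near edge x 525.5 z 70.1
-130 near edge x 525.4 z 70.0
-120 near edge x 526.1 z 70.1
-110 near edge x 526.5 z 69.9
-100 near edge x 526.5 z 70.2
-90 near edge x 527.4 z 70.0
x 505 z 3 18 -134.0 -41.7 zmed 9.9
x 515 z 3 18 -209.7 -41.3 zmed 13.4
x 515 z 20 32 -96.9 -73.5 zmed 23.0
x 525 z 3 18 -209.8 -40.7 zmed 13.6
x 525 z 20 32 -199.6 -72.2 zmed 24.4
x 540 z 3 18 -209.6 -41.2 zmed 13.4
x 540 z 20 32 -182.6 -71.7 zmed 24.1
x 555 z 3 18 -209.0 -40.4 zmed 13.5
x 555 z 20 32 -183.0 -72.2 zmed 23.9
y -195 z 3 18 xmin 509.4
y -175 z 3 18 xmin 508.8
y -175 z 20 32 xmin 519.5
y -155 z 3 18 xmin 508.2
y -155 z 20 32 xmin 519.3
y -135 z 3 18 xmin 507.8
y -135 z 20 32 xmin 519.2
y -95 z 3 18 xmin 506.9
y -95 z 20 32 xmin 517.6
y -75 z 3 18 xmin 506.3
y -75 z 20 32 xmin 517.2
y -55 z 3 18 xmin 506.0
beam -195 605.9
beam -170 605.5
beam -145 603.9
beam -120 604.2
beam -95 603.3
beam -70 602.3
beam y -204.1561376349372 -49.869946978717124 123.09174908593684
```

```bash
python3 - <<'E'
from h import *
rows([456,-117.6,37],87.6)
E
```

```text
at [ 437.1 -113.6  222.5] turn deg [-0.04 -0.02  3.43] shift cm tool now [-0.44  1.9  18.55] tool after turn [-0.32  1.91 18.55]
```

```bash
python3 -m inch '[{"tx":0,"ty":0,"tz":0,"ax":0,"ay":0,"az":3.4,"jaw":1},{"tx":-0.3,"ty":1.9,"tz":4,"ax":0,"ay":0,"az":0,"jaw":1},{"tx":0,"ty":0,"tz":5,"ax":0,"ay":0,"az":0,"jaw":1},{"tx":0,"ty":0,"tz":5,"ax":0,"ay":0,"az":0,"jaw":1},{"tx":0,"ty":0,"tz":3,"ax":0,"ay":0,"az":0,"jaw":1},{"tx":0,"ty":0,"tz":1.5,"ax":0,"ay":0,"az":0,"jaw":1},{"tx":0,"ty":0,"tz":0,"ax":0,"ay":0,"az":0,"jaw":1},{"tx":0,"ty":0,"tz":0,"ax":0,"ay":0,"az":0,"jaw":1}]' && python3 - <<'E'
from h import *
rows([456,-117.6,37],87.6)
c=cal('wrist'); im,d=viewer.get_image('wrist'); P=cloud('wrist',d,c)
hsv=cv2.cvtColor(im,cv2.COLOR_RGB2HSV).astype(int); V=hsv[...,2]; X,Y,Z=P[...,0],P[...,1],P[...,2]
q=P[(V<90)&(X>420)&(X<520)&(abs(Y+118)<16)&(Z>55)&(Z<75)]
for a in range(430,500,10):
    s=q[(q[:,0]>=a)&(q[:,0]<a+10)]
    if len(s): print(a,s[:,0].min().round(1),s[:,1].min().round(1),s[:,1].max().round(1),np.median(s[:,2]).round(1))
E
```

```text
t: 4.03
ee_pos: [457.4, -118.3, 38.8]
orientation: [2.266, 2.173, 0.002]
ft_force: [-0.4, 0.1, 0.4]
width: 87.6
at [ 457.4 -118.3   38.8] turn deg [0.11 0.03 0.01] shift cm tool now [ 0.06 -0.15  0.18] tool after turn [ 0.06 -0.14  0.18]
430 436.2 -126.2 -109.0 63.3
440 440.0 -126.8 -108.5 65.9
450 450.0 -127.1 -108.9 65.9
460 460.0 -127.3 -109.6 65.9
480 485.3 -128.0 -110.9 66.1
490 490.0 -128.5 -111.0 66.0
```

```bash
python3 -m inch '[{"tx":0,"ty":0,"tz":0,"ax":0,"ay":0,"az":0,"jaw":0},{"tx":0,"ty":0,"tz":0,"ax":0,"ay":0,"az":0,"jaw":0},{"tx":0,"ty":0,"tz":0,"ax":0,"ay":0,"az":0,"jaw":0},{"tx":0,"ty":0,"tz":0,"ax":0,"ay":0,"az":0,"jaw":0},{"tx":0,"ty":0,"tz":0,"ax":0,"ay":0,"az":0,"jaw":0},{"tx":0,"ty":0,"tz":0,"ax":0,"ay":0,"az":0,"jaw":0}]' && python3 - <<'E'
from h import *
print(get_obs()['moment'])
rows([496,-127.6,38.5],91.4)
rows([517,-127.1,38.5],91.4)
E
```

```text
t: 4.82
ee_pos: [456.5, -118.3, 37.6]
orientation: [-2.268, -2.174, 0.0]
ft_force: [-0.1, -0.4, 0.5]
width: 31.5
[ 0.04125149 -0.07319887  0.02069114]
at [ 456.5 -118.3   37.6] turn deg [-0.01 -0.   -3.81] shift cm tool now [-0.76  3.98 -0.09] tool after turn [-1.03  3.92 -0.09]
at [ 456.5 -118.3   37.6] turn deg [-0.01 -0.   -3.81] shift cm tool now [-0.62  6.08 -0.09] tool after turn [-1.03  6.02 -0.09]
```

```bash
python3 -m inch '[{"tx":0,"ty":0,"tz":0,"ax":0,"ay":0,"az":0,"jaw":0},{"tx":0,"ty":0,"tz":0,"ax":0,"ay":0,"az":0,"jaw":0},{"tx":0,"ty":0,"tz":0,"ax":0,"ay":0,"az":0,"jaw":0}]'
```

```text
t: 5.2
ee_pos: [456.5, -118.3, 37.6]
orientation: [-2.267, -2.174, 0.0]
ft_force: [-0.3, 1.1, -0.2]
width: 17.8
```

```bash
python3 -m inch '[{"tx":-0.13,"ty":0.5,"tz":0,"ax":0,"ay":0,"az":-0.5,"jaw":0},{"tx":-0.13,"ty":0.5,"tz":0,"ax":0,"ay":0,"az":-0.5,"jaw":0},{"tx":-0.13,"ty":0.5,"tz":0,"ax":0,"ay":0,"az":-0.5,"jaw":0},{"tx":-0.13,"ty":0.5,"tz":0,"ax":0,"ay":0,"az":-0.5,"jaw":0},{"tx":-0.13,"ty":0.5,"tz":0,"ax":0,"ay":0,"az":-0.6,"jaw":0},{"tx":-0.13,"ty":0.5,"tz":0,"ax":0,"ay":0,"az":-0.6,"jaw":0},{"tx":-0.13,"ty":0.5,"tz":0,"ax":0,"ay":0,"az":-0.6,"jaw":0},{"tx":0,"ty":0,"tz":0,"ax":0,"ay":0,"az":0,"jaw":0}]' && python3 - <<'E'
from h import *
o=get_obs(); print(o['moment'].round(2),o['ft_force'].round(1))
rows([517,-127.1,37.6],91.4)
c=cal('wrist'); im,d=viewer.get_image('wrist'); P=cloud('wrist',d,c); np.savez('wrist2.npz',im=im,P=P); save('wrist2',cv2.resize(im,(768,576)))
E
```

```text
t: 6.2
ee_pos: [488.8, -127.5, 37.4]
orientation: [-2.191, -2.245, 0.005]
ft_force: [-7.6, 0.4, 6.2]
width: 18.3
[-0.03  1.2   0.04] [-7.6  0.4  6.2]
at [ 488.8 -127.5   37.4] turn deg [-0.31 -0.08 -0.  ] shift cm tool now [-0.03  2.82 -0.03] tool after turn [-0.03  2.82 -0.02]
```

View pics/wrist2.png

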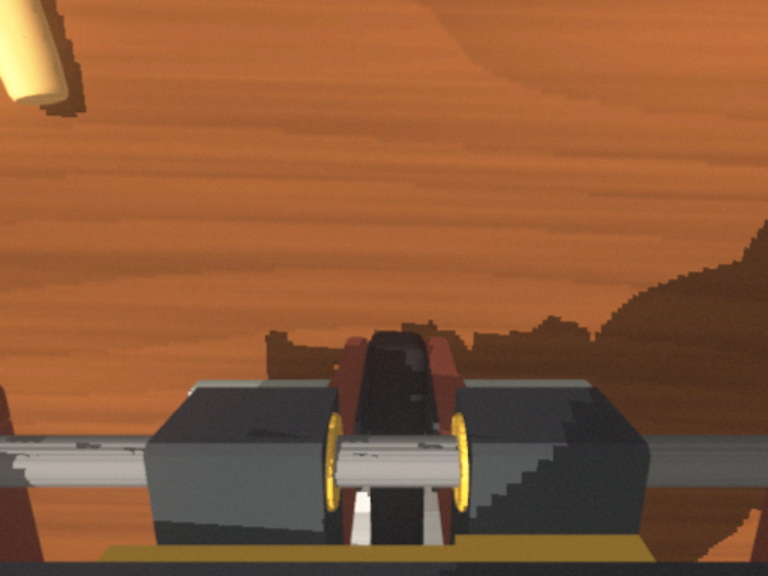

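```bash
python3 -m inch '[{"tx":0,"ty":0.4,"tz":0,"ax":0,"ay":0,"az":0,"jaw":0},{"tx":0,"ty":0.4,"tz":0,"ax":0,"ay":0,"az":0,"jaw":0},{"tx":0,"ty":0.4,"tz":0,"ax":0,"ay":0,"az":0,"jaw":0},{"tx":0,"ty":0.4,"tz":0,"ax":0,"ay":0,"az":0,"jaw":0},{"tx":0,"ty":0.3,"tz":0,"ax":0,"ay":0,"az":0,"jaw":0}]' && python3 - <<'E'
from h import *
o=get_obs(); print(o['moment'].round(2),o['ft_force'].round(1))
rows([517,-127.1,37.6],91.4)
E
```

```text
t: 6.88
ee_pos: [507.1, -127.0, 37.4]
orientation: [-2.19, -2.244, 0.006]
ft_force: [-10.8, -0.2, 10.0]
width: 17.3
[-0.09  1.52  0.02] [-10.8  -0.2  10. ]
at [ 507.1 -127.    37.4] turn deg [-0.37 -0.09 -0.01] shift cm tool now [-0.04  0.98 -0.02] tool after turn [-0.04  0.98 -0.02]
```

```bash
python3 -m inch '[{"tx":0,"ty":0.3,"tz":-0.05,"ax":0,"ay":0,"az":0,"jaw":0},{"tx":0,"ty":0.25,"tz":0,"ax":0,"ay":0,"az":0,"jaw":0}]'; python3 -m inch '[{"tx":0,"ty":0.2,"tz":0,"ax":0,"ay":0,"az":0,"jaw":0}]';python3 -m inch '[{"tx":0,"ty":0.15,"tz":0,"ax":0,"ay":0,"az":0,"jaw":0}]'
```

```text
t: 7.12
ee_pos: [514.6, -127.1, 37.7]
orientation: [-2.193, -2.246, 0.002]
ft_force: [-3.6, 0.4, -1.8]
width: 17.7
t: 7.25
ee_pos: [517.3, -127.1, 37.7]
orientation: [-2.194, -2.247, 0.001]
ft_force: [-2.0, -0.5, -2.7]
width: 17.8
t: 7.38
ee_pos: [518.1, -127.1, 37.6]
orientation: [-2.192, -2.247, 0.003]
ft_force: [-8.4, -2.2, -1.7]
width: 18.1
```

```bash
for i in 1 2; do python3 -m inch '[{"tx":0,"ty":0.1,"tz":0,"ax":0,"ay":0,"az":0,"jaw":0}]'; done
```

```text
t: 7.5
ee_pos: [518.0, -127.1, 37.6]
orientation: [-2.191, -2.246, 0.005]
ft_force: [-11.2, -3.9, 2.0]
width: 18.1
t: 7.62
ee_pos: [518.0, -127.1, 37.6]
orientation: [-2.19, -2.245, 0.007]
ft_force: [-14.2, -4.1, 6.1]
width: 17.6
```

```bash
python3 -m inch '[{"tx":0,"ty":0.2,"tz":0,"ax":0,"ay":0,"az":0,"jaw":0},{"tx":0,"ty":0.1,"tz":0,"ax":0,"ay":0,"az":0,"jaw":0},{"tx":0,"ty":0,"tz":0,"ax":0,"ay":0,"az":0,"jaw":0}]'; python3 - <<'E'
from h import *
o=get_obs(); print(o['moment'].round(2),o['ft_force'].round(1),o['ee_pos'].round(1))
im,d=viewer.get_image('scene'); P=cloud('scene',d); np.savez('scene2.npz',im=im,P=P)
save('scene2',cv2.resize(im[150:270,130:290],(800,600),interpolation=cv2.INTER_CUBIC))
E
```

```text
t: 8.0
ee_pos: [518.1, -127.0, 37.5]
orientation: [-2.187, -2.242, 0.012]
ft_force: [-21.5, -5.8, 11.0]
width: 17.7
[-0.98  3.25 -0.03] [-21.5  -5.8  11. ] [ 518.1 -127.    37.5]
```

View pics/scene2.png

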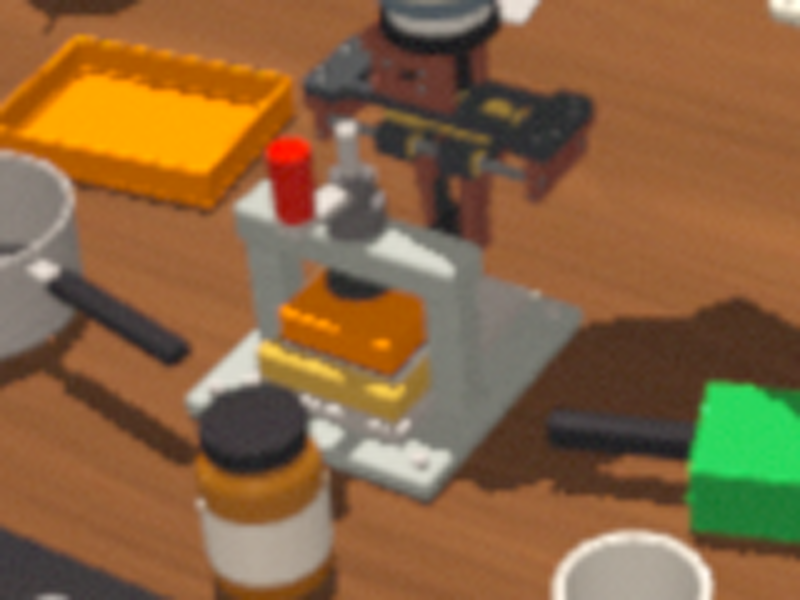

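```bash
python3 -m inch '[{"tx":0,"ty":-0.3,"tz":-0.05,"ax":0,"ay":0,"az":0,"jaw":0},{"tx":0,"ty":0,"tz":0,"ax":0,"ay":0,"az":0,"jaw":0.5},{"tx":0,"ty":0,"tz":0,"ax":0,"ay":0,"az":0,"jaw":0.8},{"tx":0,"ty":0,"tz":0,"ax":0,"ay":0,"az":0,"jaw":1},{"tx":0,"ty":0,"tz":0,"ax":0,"ay":0,"az":0,"jaw":1},{"tx":0,"ty":0,"tz":-2,"ax":0,"ay":0,"az":0,"jaw":1},{"tx":0,"ty":0,"tz":-5,"ax":0,"ay":0,"az":0,"jaw":1},{"tx":0,"ty":0,"tz":-5,"ax":0,"ay":0,"az":0,"jaw":1},{"tx":0,"ty":0,"tz":-5,"ax":0,"ay":0,"az":0,"jaw":1},{"tx":0,"ty":0,"tz":-5,"ax":0,"ay":0,"az":0,"jaw":1},{"tx":0,"ty":0,"tz":-4,"ax":0,"ay":0,"az":0,"jaw":1},{"tx":0,"ty":0,"tz":0,"ax":0,"ay":0,"az":0,"jaw":1}]'; python3 - <<'E'
from h import *
o=get_obs(); print(o['ft_force'].round(1))
c=cal('wrist'); im,d=viewer.get_image('wrist'); P=cloud('wrist',d,c); np.savez('wrist3.npz',im=im,P=P,d=d); save('wrist3',cv2.resize(im,(768,576)))
hsv=cv2.cvtColor(im,cv2.COLOR_RGB2HSV).astype(int); H,S,V=hsv[...,0],hsv[...,1],hsv[...,2]; X,Y,Z=P[...,0],P[...,1],P[...,2]
q=P[(V<90)&(X>480)&(X<570)&(abs(Y+127)<20)&(Z>55)&(Z<75)]
for a in range(490,580,10):
    s=q[(q[:,0]>=a)&(q[:,0]<a+10)]
    if len(s): print(a,s[:,0].min().round(1),s[:,1].min().round(1),s[:,1].max().round(1))
t=P[(H>5)&(H<20)&(S>180)&(X>540)&(X<680)&(Z>66)&(Z<75)&(abs(Y+124)<60)]
for y in range(-165,-80,10):
    s=t[(t[:,1]>=y)&(t[:,1]<y+10)]
    if len(s): print('lid',y,s[:,0].min().round(1),s[:,1].min().round(1),s[:,1].max().round(1))
for n in('scene','top'):
  im,d=viewer.get_image(n); P=cloud(n,d); hsv=cv2.cvtColor(im,cv2.COLOR_RGB2HSV).astype(int); H,S=hsv[...,0],hsv[...,1]
  m=((H<5)|(H>175))&(S>180)&(P[...,2]>165)&(P[...,0]>600)&(P[...,0]<720)&(abs(P[...,1]+124)<60)
  print(n,'knob',P[m].min(0).round(1),P[m].max(0).round(1)); tp=P[m]; tp=tp[tp[:,2]>205]; print(len(tp),tp.mean(0).round(1))
  m=(S<70)&(P[...,2]>140)&(P[...,0]>605)&(P[...,0]<642)&(abs(P[...,1]+124)<25); q=P[m]
  for lo,hi in((140,158),(158,170),(170,185),(185,230)):
    s=q[(q[:,2]>lo)&(q[:,2]<hi)]
    if len(s): print(n,lo,hi,len(s),s.min(0).round(1),s.max(0).round(1))
E
```

```text
t: 9.55
ee_pos: [523.2, -127.6, 302.2]
orientation: [2.19, 2.244, 0.005]
ft_force: [0.5, 1.2, 0.3]
width: 87.8
[0.5 1.2 0.3]
490 498.3 -134.9 -121.2
500 500.4 -134.9 -119.7
510 510.3 -134.7 -119.4
520 520.3 -134.5 -119.1
530 530.6 -134.3 -118.8
540 540.1 -134.1 -118.5
550 550.2 -133.9 -118.2
560 560.5 -133.7 -117.9
lid -165 588.5 -164.5 -155.0
lid -155 588.1 -155.0 -145.8
lid -145 588.0 -144.9 -135.4
lid -135 588.4 -134.4 -125.0
lid -125 587.4 -125.0 -115.6
lid -115 587.2 -114.9 -105.0
lid -105 587.1 -105.0 -95.0
lid -95 586.9 -95.0 -85.1
lid -85 612.7 -85.0 -84.8
scene knob [ 670.9 -140.2  165.6] [ 689.2 -114.9  215. ]
33 [ 680.6 -126.5  209.5]
scene 140 158 49 [ 615.6 -131.8  140.2] [ 641.9 -107.2  157.6]
scene 158 170 45 [ 612.3 -137.9  158.2] [ 641.2 -112.2  169.5]
scene 170 185 14 [ 621.5 -128.7  170.3] [ 633.7 -121.4  184.8]
scene 185 230 16 [ 616.7 -132.6  186.7] [ 633.6 -120.   199.8]Traceback (most recent call last):
  File "<stdin>", line 16, in <module>
    return umr_minimum(a, axis, None, out, keepdims, initial, where)
ValueError: zero-size array to reduction operation minimum which has no identity
```

View pics/wrist3.png

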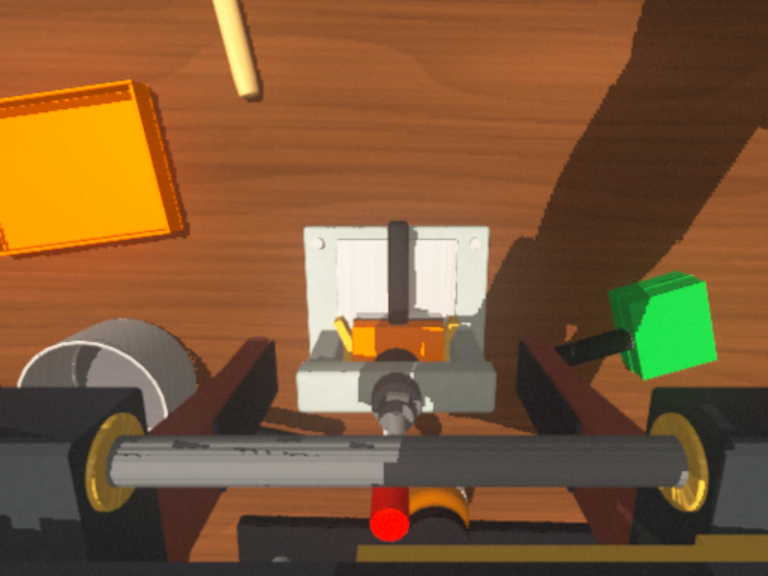

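```bash
python3 - <<'E'
from h import *
z=np.load('wrist3.npz'); im,P=z['im'],z['P']; hsv=cv2.cvtColor(im,cv2.COLOR_RGB2HSV).astype(int); H,S,V=hsv[...,0],hsv[...,1],hsv[...,2]; X,Y,Z=P[...,0],P[...,1],P[...,2]
m=((H<5)|(H>175))&(S>180)&(X>600)
q=P[m]; print(len(q),q.min(0).round(1),q.max(0).round(1)); t=q[q[:,2]>208]; print('top',len(t),t.min(0).round(1),t.max(0).round(1),cv2.minEnclosingCircle(t[:,:2].astype(np.float32)))
g=(S<70)&(X>590)&(X<660)&(abs(Y+124)<30)&(Z>130)
for lo,hi in((135,150),(150,159),(159,166),(166,180),(180,230)):
    s=P[g&(Z>lo)&(Z<hi)]
    if len(s): print(lo,hi,len(s),s.min(0).round(1),s.max(0).round(1))
rows([672,-126,235],91.4)
E
```

```text
850 [ 658.9 -151.7   -1.2] [ 859.2 -115.6  210.2]
top 295 [ 659.1 -139.8  208. ] [ 683.5 -117.6  210.2] ((671.5518188476562, -127.97057342529297), 12.5040922164917)
135 150 425 [ 603.9 -143.8  135.1] [ 636.  -106.8  149.6]
150 159 125 [ 607.3 -137.6  150.5] [ 638.2 -112.7  159. ]
159 166 287 [ 609.  -138.4  159. ] [ 637.7 -113.   166. ]
166 180 78 [ 616.5 -131.7  166.2] [ 623.  -120.5  179.8]
180 230 73 [ 616.5 -131.6  180.1] [ 622.2 -120.8  193. ]
at [ 520.7 -127.   297.5] turn deg [-0.1  -0.03 -0.01] shift cm tool now [-0.27 15.14  6.22] tool after turn [-0.27 15.13  6.25]
```

```bash
python3 -m inch '[{"tx":-0.15,"ty":5,"tz":0,"ax":0,"ay":0,"az":0,"jaw":1},{"tx":-0.15,"ty":5,"tz":0,"ax":0,"ay":0,"az":0,"jaw":1},{"tx":-0.15,"ty":5.05,"tz":0,"ax":0,"ay":0,"az":0,"jaw":1},{"tx":0,"ty":0,"tz":4,"ax":0,"ay":0,"az":0,"jaw":0.7},{"tx":0,"ty":0,"tz":4,"ax":0,"ay":0,"az":0,"jaw":0.7},{"tx":0,"ty":0,"tz":3.6,"ax":0,"ay":0,"az":0,"jaw":0.7},{"tx":0,"ty":0,"tz":0.9,"ax":0,"ay":0,"az":0,"jaw":0.7},{"tx":0,"ty":0,"tz":0,"ax":0,"ay":0,"az":0,"jaw":0.7},{"tx":0,"ty":0,"tz":0,"ax":0,"ay":0,"az":0,"jaw":0.6}]';python3 - <<'E'
from h import *
rows([671.5,-128,171],91.4)
im,d=viewer.get_image('scene'); save('scene3',cv2.resize(im[120:240,130:290],(800,600),interpolation=cv2.INTER_CUBIC))
E
```

```text
t: 10.82
ee_pos: [672.9, -128.3, 175.1]
orientation: [2.193, 2.247, 0.002]
ft_force: [0.3, 0.2, 0.3]
width: 55.1
at [ 672.9 -128.3  175.1] turn deg [ 0.12  0.03 -0.02] shift cm tool now [ 0.03 -0.14  0.41] tool after turn [ 0.03 -0.13  0.41]
```

View pics/scene3.png

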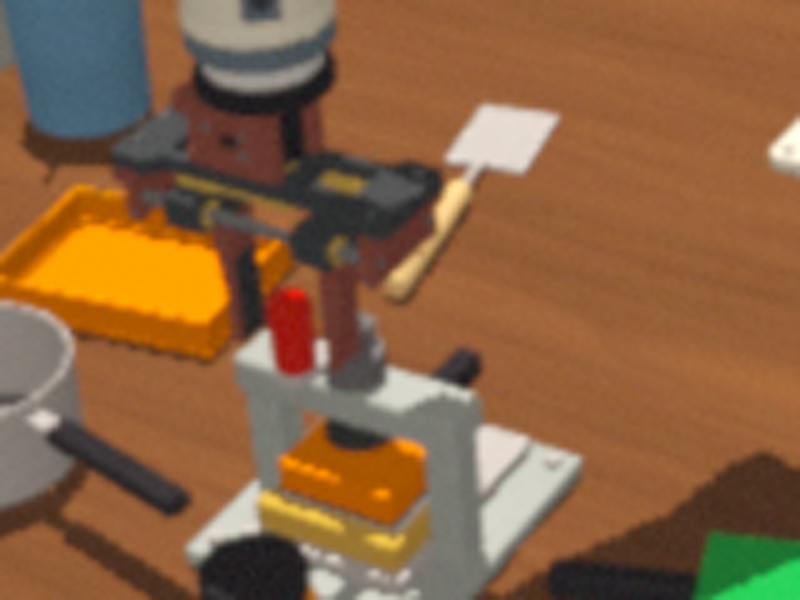

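```bash
python3 -m inch '[{"tx":0,"ty":-0.1,"tz":0.25,"ax":0,"ay":0,"az":0,"jaw":0.5},{"tx":0,"ty":0,"tz":0,"ax":0,"ay":0,"az":0,"jaw":0},{"tx":0,"ty":0,"tz":0,"ax":0,"ay":0,"az":0,"jaw":0},{"tx":0,"ty":0,"tz":0,"ax":0,"ay":0,"az":0,"jaw":0},{"tx":0,"ty":0,"tz":0,"ax":0,"ay":0,"az":0,"jaw":0}]'; python3 -c "
from h import *
o=get_obs();print(o['ee_pos'].round(1),o['ft_force'].round(1),o['width'])"
```

```text
t: 11.5
ee_pos: [671.1, -128.5, 171.5]
orientation: [2.194, 2.248, -0.0]
ft_force: [-0.9, -1.9, 2.1]
width: 25.8
[ 671.1 -128.5  171.5] [-0.9 -1.9  2.1] 25.77994203741347
```

```bash
cat > circ.py <<'E'
import sys; from h import *
# usage: circ.py th0 step n r : rows (tool cm) along clockwise circle
th0,st,n,r=map(float,sys.argv[1:]); a=np.radians(91.4); tx=np.array([np.cos(a),np.sin(a)]); ty=np.array([np.sin(a),-np.cos(a)])
f=lambda t: r/10*np.array([np.cos(t),np.sin(t)])
acc=np.zeros(2); T=np.stack([tx,ty])
for i in range(1,int(n)+1):
    g=T@(f(th0-i*st)-f(th0)); s=np.round(g-acc,2); acc+=s; print(f'{th0-i*st:.2f} tx {s[0]:.2f} ty {s[1]:.2f}')
E
cat > chk.py <<'E'
import sys; from h import *
# chk.py limit : tangential push (N) on the crank; exit 1 if above limit
o=get_obs(); d=o['ee_pos'][:2]-np.array([622,-126.]); th=np.arctan2(d[1],d[0]); t=np.array([np.sin(th),-np.cos(th)]); u=d/np.hypot(*d)
f=o['ft_force'][:2]; push=-f@t; print(f"t {o['t']:.2f} th {th:.3f} r {np.hypot(*d):.1f} z {o['ee_pos'][2]:.1f} push {push:.2f} radial {f@u:.2f} fz {o['ft_force'][2]:.1f}")
sys.exit(push>float(sys.argv[1]))
E
python3 circ.py -0.05 0.1 10 49.8 | paste - - 
python3 - <<'E'
from h import *
z=np.load('scene2.npz'); im,P=z['im'],z['P']; K,Rm,t=cal('scene')
pr=lambda p:(lambda c:(K@c/c[2])[:2])(Rm@np.array(p,float)+t)
for zz in (70,75,80,85,90,100): print(zz,'pad centre-front pixel',pr([622+22*.81,-126+22*.58,zz]).round(1))
u,v=pr([622+18,-126+13,80]).round().astype(int); 
for r in range(v-8,v+10): print(r,im[r,u-1],im[r,u],P[r,u].round(0))
E
```

```text
-0.15 tx -0.49 ty -0.06	-0.25 tx -0.49 ty -0.11
-0.35 tx -0.47 ty -0.16	-0.45 tx -0.45 ty -0.21
-0.55 tx -0.44 ty -0.25	-0.65 tx -0.40 ty -0.29
-0.75 tx -0.37 ty -0.33	-0.85 tx -0.34 ty -0.36
-0.95 tx -0.30 ty -0.40	-1.05 tx -0.26 ty -0.42
70 pad centre-front pixel [203.4 213.5]
75 pad centre-front pixel [203.3 212.2]
80 pad centre-front pixel [203.1 210.9]
85 pad centre-front pixel [203.  209.6]
90 pad centre-front pixel [202.9 208.3]
100 pad centre-front pixel [202.6 205.6]
203 [120 121 114] [123 123 114] [ 640. -110.  111.]
204 [120 121 113] [122 121 113] [ 644. -108.  110.]
205 [98 98 92] [107 107 100] [ 640. -112.  103.]
206 [63 63 62] [76 73 70] [ 639. -112.   99.]
207 [46 44 45] [46 47 44] [ 641. -111.   96.]
208 [47 44 45] [44 44 42] [1528.  581.  944.]
209 [71 47 39] [73 50 39] [ 640. -112.   88.]
210 [148  76  21] [149  77  18] [ 627. -123.   71.]
211 [170  87   0] [170  87   0] [ 631. -121.   71.]
212 [170  86   0] [172  89   0] [ 638. -116.   73.]
213 [172  88   0] [172  88   0] [ 642. -113.   74.]
214 [172  87   0] [172  89   0] [ 645. -111.   73.]
215 [172  89   0] [171  88   0] [ 649. -108.   73.]
216 [174  91   0] [172  88   0] [ 652. -106.   71.]
217 [176  90   0] [174  89   0] [ 660. -100.   76.]
218 [176  90   0] [179  91   0] [ 659. -101.   71.]
219 [177  92   0] [179  91   0] [ 659. -102.   67.]
220 [177  89   0] [177  88   0] [ 660. -102.   64.]
```

```bash
python3 -m inch '[{"tx":-0.49,"ty":-0.06,"tz":0,"ax":0,"ay":0,"az":0,"jaw":0},{"tx":-0.49,"ty":-0.11,"tz":0,"ax":0,"ay":0,"az":0,"jaw":0},{"tx":-0.47,"ty":-0.16,"tz":0,"ax":0,"ay":0,"az":0,"jaw":0},{"tx":-0.45,"ty":-0.21,"tz":0,"ax":0,"ay":0,"az":0,"jaw":0}]' | head -1 && python3 chk.py 12 && python3 -m inch '[{"tx":-0.44,"ty":-0.25,"tz":0,"ax":0,"ay":0,"az":0,"jaw":0},{"tx":-0.4,"ty":-0.29,"tz":0,"ax":0,"ay":0,"az":0,"jaw":0},{"tx":-0.37,"ty":-0.33,"tz":0,"ax":0,"ay":0,"az":0,"jaw":0}]' | head -1 && python3 chk.py 12  && python3 -m inch '[{"tx":-0.34,"ty":-0.36,"tz":0,"ax":0,"ay":0,"az":0,"jaw":0},{"tx":-0.3,"ty":-0.4,"tz":0,"ax":0,"ay":0,"az":0,"jaw":0},{"tx":-0.26,"ty":-0.42,"tz":0,"ax":0,"ay":0,"az":0,"jaw":0}]' | head -1 && python3 chk.py 12; python3 circ.py -1.05 0.1 40 49.8 | paste - - - 
```

```text
t: 12.0
t 12.00 th -0.419 r 49.2 z 171.5 push 6.40 radial 0.21 fz 0.7
-1.15 tx -0.21 ty -0.45	-1.25 tx -0.17 ty -0.47	-1.35 tx -0.13 ty -0.48
-1.45 tx -0.07 ty -0.49	-1.55 tx -0.02 ty -0.50	-1.65 tx 0.03 ty -0.50
-1.75 tx 0.07 ty -0.49	-1.85 tx 0.13 ty -0.48	-1.95 tx 0.17 ty -0.47
-2.05 tx 0.22 ty -0.45	-2.15 tx 0.26 ty -0.42	-2.25 tx 0.30 ty -0.39
-2.35 tx 0.34 ty -0.37	-2.45 tx 0.38 ty -0.32	-2.55 tx 0.40 ty -0.29
-2.65 tx 0.44 ty -0.25	-2.75 tx 0.45 ty -0.20	-2.85 tx 0.47 ty -0.15
-2.95 tx 0.49 ty -0.11	-3.05 tx 0.49 ty -0.06	-3.15 tx 0.50 ty -0.01
-3.25 tx 0.50 ty 0.04	-3.35 tx 0.49 ty 0.09	-3.45 tx 0.48 ty 0.14
-3.55 tx 0.46 ty 0.19	-3.65 tx 0.44 ty 0.23	-3.75 tx 0.41 ty 0.27
-3.85 tx 0.39 ty 0.32	-3.95 tx 0.35 ty 0.35	-4.05 tx 0.32 ty 0.38
-4.15 tx 0.28 ty 0.42	-4.25 tx 0.23 ty 0.44	-4.35 tx 0.19 ty 0.46
-4.45 tx 0.14 ty 0.47	-4.55 tx 0.09 ty 0.49	-4.65 tx 0.05 ty 0.50
-4.75 tx -0.01 ty 0.50	-4.85 tx -0.06 ty 0.49	-4.95 tx -0.10 ty 0.49
-5.05 tx -0.15 ty 0.47		False
```

```bash
sed -i 's/sys.exit(\(.*\))$/sys.exit(int(\1))/' chk.py && python3 -m inch '[{"tx":-0.44,"ty":-0.25,"tz":0,"ax":0,"ay":0,"az":0,"jaw":0},{"tx":-0.4,"ty":-0.29,"tz":0,"ax":0,"ay":0,"az":0,"jaw":0},{"tx":-0.37,"ty":-0.33,"tz":0,"ax":0,"ay":0,"az":0,"jaw":0}]' | head -1 && python3 chk.py 10  && python3 -m inch '[{"tx":-0.34,"ty":-0.36,"tz":0,"ax":0,"ay":0,"az":0,"jaw":0},{"tx":-0.3,"ty":-0.4,"tz":0,"ax":0,"ay":0,"az":0,"jaw":0},{"tx":-0.26,"ty":-0.42,"tz":0,"ax":0,"ay":0,"az":0,"jaw":0}]' | head -1 && python3 chk.py 10
```

```text
t: 12.38
t 12.38 th -0.724 r 49.3 z 171.5 push 5.61 radial 1.02 fz 0.5
t: 12.75
t 12.75 th -1.026 r 49.6 z 171.5 push 5.78 radial 1.00 fz -1.5
```

```bash
python3 -m inch '[{"tx":-0.21,"ty":-0.45,"tz":0,"ax":0,"ay":0,"az":0,"jaw":0},{"tx":-0.17,"ty":-0.47,"tz":0,"ax":0,"ay":0,"az":0,"jaw":0},{"tx":-0.13,"ty":-0.48,"tz":0,"ax":0,"ay":0,"az":0,"jaw":0}]' | head -1 && python3 chk.py 8.5  && python3 -m inch '[{"tx":-0.07,"ty":-0.49,"tz":0,"ax":0,"ay":0,"az":0,"jaw":0},{"tx":-0.02,"ty":-0.5,"tz":0,"ax":0,"ay":0,"az":0,"jaw":0},{"tx":0.03,"ty":-0.5,"tz":0,"ax":0,"ay":0,"az":0,"jaw":0}]' | head -1 && python3 chk.py 8.5 && python3 -m inch '[{"tx":0.07,"ty":-0.49,"tz":0,"ax":0,"ay":0,"az":0,"jaw":0},{"tx":0.13,"ty":-0.48,"tz":0,"ax":0,"ay":0,"az":0,"jaw":0}]' | head -1 && python3 chk.py 8.5 && python3 -m inch '[{"tx":0.17,"ty":-0.47,"tz":0,"ax":0,"ay":0,"az":0,"jaw":0},{"tx":0.22,"ty":-0.45,"tz":0,"ax":0,"ay":0,"az":0,"jaw":0}]' | head -1 && python3 chk.py 8.5
```

```text
t: 13.12
t 13.12 th -1.329 r 49.8 z 171.5 push 5.76 radial 0.50 fz -2.3
t: 13.5
t 13.50 th -1.630 r 50.1 z 171.5 push 6.15 radial 1.85 fz -2.9
t: 13.75
t 13.75 th -1.830 r 50.2 z 171.5 push 6.08 radial 2.69 fz -2.9
t: 14.0
t 14.00 th -2.032 r 50.3 z 171.5 push 7.26 radial 3.16 fz -2.1
```

```bash
python3 -m inch '[{"tx":0.26,"ty":-0.42,"tz":0,"ax":0,"ay":0,"az":0,"jaw":0},{"tx":0.3,"ty":-0.39,"tz":0,"ax":0,"ay":0,"az":0,"jaw":0}]' | head -1 && python3 chk.py 8.5  && python3 -m inch '[{"tx":0.34,"ty":-0.37,"tz":0,"ax":0,"ay":0,"az":0,"jaw":0},{"tx":0.38,"ty":-0.32,"tz":0,"ax":0,"ay":0,"az":0,"jaw":0}]' | head -1 && python3 chk.py 8.5 && python3 -m inch '[{"tx":0.4,"ty":-0.29,"tz":0,"ax":0,"ay":0,"az":0,"jaw":0},{"tx":0.44,"ty":-0.25,"tz":0,"ax":0,"ay":0,"az":0,"jaw":0}]' | head -1 && python3 chk.py 8.5 && python3 -m inch '[{"tx":0.45,"ty":-0.2,"tz":0,"ax":0,"ay":0,"az":0,"jaw":0},{"tx":0.47,"ty":-0.15,"tz":0,"ax":0,"ay":0,"az":0,"jaw":0}]' | head -1 && python3 chk.py 8.5 && python3 -m inch '[{"tx":0.49,"ty":-0.11,"tz":0,"ax":0,"ay":0,"az":0,"jaw":0},{"tx":0.49,"ty":-0.06,"tz":0,"ax":0,"ay":0,"az":0,"jaw":0}]' | head -1 && python3 chk.py 8.5
```

```text
t: 14.25
t 14.25 th -2.232 r 50.5 z 171.5 push 5.92 radial 3.35 fz -1.3
t: 14.5
t 14.50 th -2.433 r 50.6 z 171.5 push 5.28 radial 4.56 fz -0.3
t: 14.75
t 14.75 th -2.635 r 50.7 z 171.5 push 5.71 radial 3.00 fz 0.6
t: 15.0
t 15.00 th -2.833 r 50.8 z 171.4 push 5.95 radial 3.51 fz 1.6
t: 15.25
t 15.25 th -3.033 r 50.8 z 171.5 push 6.06 radial 2.63 fz 1.8
```

```bash
sed -i 's/622,-126/621.3,-126/' chk.py; python3 -m inch '[{"tx":0.5,"ty":-0.01,"tz":0,"ax":0,"ay":0,"az":0,"jaw":0},{"tx":0.5,"ty":0.04,"tz":0,"ax":0,"ay":0,"az":0,"jaw":0}]' | head -1 && python3 chk.py 8.5  && python3 -m inch '[{"tx":0.49,"ty":0.09,"tz":0,"ax":0,"ay":0,"az":0,"jaw":0},{"tx":0.48,"ty":0.14,"tz":0,"ax":0,"ay":0,"az":0,"jaw":0}]' | head -1 && python3 chk.py 8.5 && python3 -m inch '[{"tx":0.46,"ty":0.19,"tz":0,"ax":0,"ay":0,"az":0,"jaw":0},{"tx":0.44,"ty":0.23,"tz":0,"ax":0,"ay":0,"az":0,"jaw":0}]' | head -1 && python3 chk.py 8.5 && python3 -m inch '[{"tx":0.41,"ty":0.27,"tz":0,"ax":0,"ay":0,"az":0,"jaw":0}]' | head -1 && python3 chk.py 8 && python3 -m inch '[{"tx":0.39,"ty":0.32,"tz":0,"ax":0,"ay":0,"az":0,"jaw":0}]' | head -1 && python3 chk.py 8 && python3 -m inch '[{"tx":0.35,"ty":0.35,"tz":0,"ax":0,"ay":0,"az":0,"jaw":0}]' | head -1 && python3 chk.py 8 && python3 -m inch '[{"tx":0.32,"ty":0.38,"tz":0,"ax":0,"ay":0,"az":0,"jaw":0}]' | head -1 && python3 chk.py 8
```

```text
t: 15.5
t 15.50 th 3.049 r 50.1 z 171.4 push 6.13 radial 1.74 fz 3.9
t: 15.75
t 15.75 th 2.848 r 50.1 z 171.4 push 6.08 radial 1.22 fz 3.8
t: 16.0
t 16.00 th 2.648 r 50.1 z 171.4 push 5.74 radial 1.14 fz 4.0
t: 16.12
t 16.12 th 2.550 r 50.1 z 171.4 push 5.24 radial -0.50 fz 4.8
t: 16.25
t 16.25 th 2.448 r 50.1 z 171.4 push 5.73 radial 0.41 fz 4.7
t: 16.38
t 16.38 th 2.350 r 50.1 z 171.4 push 5.82 radial 0.23 fz 5.5
t: 16.5
t 16.50 th 2.251 r 50.1 z 171.4 push 5.77 radial -0.87 fz 5.6
```

```bash
python3 - <<'E'
from h import *
im,d=viewer.get_image('scene')
for r in range(203,216): print(r,im[r,200],im[r,203],im[r,206])
E
python3 chk.py 9; python3 circ.py -4.05 0.05 60 50 | paste - - - -
```

```text
203 [123 123 115] [118 120 112] [124 124 115]
204 [123 122 110] [123 121 113] [122 122 113]
205 [140 119  87] [128 119 100] [122 122 113]
206 [151 120  65] [143 118  75] [105 106  98]
207 [126 101  62] [126 103  72] [71 71 64]
208 [78 69 53] [82 73 58] [45 43 41]
209 [49 47 44] [48 46 44] [44 44 41]
210 [43 41 40] [40 41 39] [48 42 37]
211 [46 43 41] [50 42 38] [88 54 34]
212 [84 53 31] [96 58 34] [149  76  16]
213 [149  72   3] [151  78  10] [167  84   0]
214 [168  87   0] [169  86   0] [170  87   0]
215 [170  85   0] [169  86   0] [169  85   0]
t 16.55 th 2.239 r 50.1 z 171.4 push 4.81 radial 0.24 fz 5.5
-4.10 tx 0.14 ty 0.20	-4.15 tx 0.14 ty 0.22	-4.20 tx 0.12 ty 0.21	-4.25 tx 0.11 ty 0.23
-4.30 tx 0.10 ty 0.23	-4.35 tx 0.09 ty 0.23	-4.40 tx 0.08 ty 0.24	-4.45 tx 0.06 ty 0.24
-4.50 tx 0.06 ty 0.24	-4.55 tx 0.04 ty 0.25	-4.60 tx 0.02 ty 0.25	-4.65 tx 0.02 ty 0.25
-4.70 tx 0.00 ty 0.25	-4.75 tx -0.01 ty 0.25	-4.80 tx -0.02 ty 0.25	-4.85 tx -0.03 ty 0.24
-4.90 tx -0.05 ty 0.25	-4.95 tx -0.06 ty 0.24	-5.00 tx -0.07 ty 0.24	-5.05 tx -0.08 ty 0.24
-5.10 tx -0.10 ty 0.23	-5.15 tx -0.10 t
[... 196 characters left out ...]
 tx -0.20 ty 0.16	-5.65 tx -0.20 ty 0.15
-5.70 tx -0.21 ty 0.14	-5.75 tx -0.21 ty 0.12	-5.80 tx -0.22 ty 0.12	-5.85 tx -0.23 ty 0.11
-5.90 tx -0.23 ty 0.09	-5.95 tx -0.24 ty 0.08	-6.00 tx -0.24 ty 0.07	-6.05 tx -0.24 ty 0.06
-6.10 tx -0.25 ty 0.04	-6.15 tx -0.24 ty 0.04	-6.20 tx -0.25 ty 0.02	-6.25 tx -0.25 ty 0.01
-6.30 tx -0.25 ty -0.01	-6.35 tx -0.25 ty -0.01	-6.40 tx -0.25 ty -0.03	-6.45 tx -0.25 ty -0.04
-6.50 tx -0.24 ty -0.06	-6.55 tx -0.24 ty -0.06	-6.60 tx -0.24 ty -0.08	-6.65 tx -0.23 ty -0.09
-6.70 tx -0.23 ty -0.10	-6.75 tx -0.23 ty -0.11	-6.80 tx -0.21 ty -0.13	-6.85 tx -0.21 ty -0.13
-6.90 tx -0.21 ty -0.15	-6.95 tx -0.19 ty -0.15	-7.00 tx -0.19 ty -0.16	-7.05 tx -0.18 ty -0.18
```

```bash
python3 -m inch '[{"tx":0.14,"ty":0.2,"tz":-0.02,"ax":0,"ay":0,"az":0,"jaw":0},{"tx":0.14,"ty":0.22,"tz":-0.02,"ax":0,"ay":0,"az":0,"jaw":0}]' | head -1 && python3 chk.py 7.6 && python3 -m inch '[{"tx":0.12,"ty":0.21,"tz":0,"ax":0,"ay":0,"az":0,"jaw":0},{"tx":0.11,"ty":0.23,"tz":0,"ax":0,"ay":0,"az":0,"jaw":0}]' | head -1 && python3 chk.py 7.6 && python3 -m inch '[{"tx":0.1,"ty":0.23,"tz":0,"ax":0,"ay":0,"az":0,"jaw":0},{"tx":0.09,"ty":0.23,"tz":0,"ax":0,"ay":0,"az":0,"jaw":0}]' | head -1 && python3 chk.py 7.6 && python3 -m inch '[{"tx":0.08,"ty":0.24,"tz":0,"ax":0,"ay":0,"az":0,"jaw":0},{"tx":0.06,"ty":0.24,"tz":0,"ax":0,"ay":0,"az":0,"jaw":0}]' | head -1 && python3 chk.py 7.6 && python3 -m inch '[{"tx":0.06,"ty":0.24,"tz":0,"ax":0,"ay":0,"az":0,"jaw":0},{"tx":0.04,"ty":0.25,"tz":0,"ax":0,"ay":0,"az":0,"jaw":0}]' | head -1 && python3 chk.py 7.6
```

```text
t: 16.8
t 16.80 th 2.155 r 50.1 z 171.4 push 6.21 radial -2.02 fz 2.8
t: 17.05
t 17.05 th 2.057 r 50.1 z 171.4 push 6.19 radial -0.56 fz 4.1
t: 17.3
t 17.30 th 1.958 r 50.0 z 171.4 push 6.00 radial -1.27 fz 3.3
t: 17.55
t 17.55 th 1.860 r 50.0 z 171.4 push 5.70 radial -0.61 fz 3.8
t: 17.8
t 17.80 th 1.760 r 50.0 z 171.4 push 6.10 radial -1.33 fz 3.7
```

```bash
python3 -m inch '[{"tx":0.02,"ty":0.25,"tz":0,"ax":0,"ay":0,"az":0,"jaw":0},{"tx":0.02,"ty":0.25,"tz":0,"ax":0,"ay":0,"az":0,"jaw":0}]' | head -1 && python3 chk.py 7.6 && python3 -m inch '[{"tx":0,"ty":0.25,"tz":0,"ax":0,"ay":0,"az":0,"jaw":0},{"tx":-0.01,"ty":0.25,"tz":0,"ax":0,"ay":0,"az":0,"jaw":0}]' | head -1 && python3 chk.py 7.6 && python3 -m inch '[{"tx":-0.02,"ty":0.25,"tz":0,"ax":0,"ay":0,"az":0,"jaw":0},{"tx":-0.03,"ty":0.24,"tz":0,"ax":0,"ay":0,"az":0,"jaw":0}]' | head -1 && python3 chk.py 7.6 && python3 -m inch '[{"tx":-0.05,"ty":0.25,"tz":0,"ax":0,"ay":0,"az":0,"jaw":0},{"tx":-0.06,"ty":0.24,"tz":0,"ax":0,"ay":0,"az":0,"jaw":0}]' | head -1 && python3 chk.py 7.6 && python3 -m inch '[{"tx":-0.07,"ty":0.24,"tz":0,"ax":0,"ay":0,"az":0,"jaw":0},{"tx":-0.08,"ty":0.24,"tz":0,"ax":0,"ay":0,"az":0,"jaw":0}]' | head -1 && python3 chk.py 7.6
```

```text
t: 18.05
t 18.05 th 1.661 r 50.0 z 171.4 push 6.06 radial -1.26 fz 4.5
t: 18.3
t 18.30 th 1.561 r 50.0 z 171.4 push 5.91 radial -0.44 fz 4.8
t: 18.55
t 18.55 th 1.463 r 50.0 z 171.4 push 5.88 radial -0.76 fz 5.1
t: 18.8
t 18.80 th 1.363 r 50.0 z 171.4 push 6.47 radial -0.74 fz 5.9
t: 19.05
t 19.05 th 1.263 r 49.9 z 171.4 push 5.85 radial -1.51 fz 5.0
```

```bash
python3 -m inch '[{"tx":-0.1,"ty":0.23,"tz":0,"ax":0,"ay":0,"az":0,"jaw":0},{"tx":-0.1,"ty":0.23,"tz":-0.02,"ax":0,"ay":0,"az":0,"jaw":0}]' | head -1 && python3 chk.py 7.5 && python3 -m inch '[{"tx":-0.12,"ty":0.22,"tz":0,"ax":0,"ay":0,"az":0,"jaw":0},{"tx":-0.13,"ty":0.21,"tz":0,"ax":0,"ay":0,"az":0,"jaw":0}]' | head -1 && python3 chk.py 7.5 && python3 -m inch '[{"tx":-0.13,"ty":0.21,"tz":0,"ax":0,"ay":0,"az":0,"jaw":0},{"tx":-0.15,"ty":0.2,"tz":0,"ax":0,"ay":0,"az":0,"jaw":0}]' | head -1 && python3 chk.py 7.5 && python3 -m inch '[{"tx":-0.16,"ty":0.19,"tz":0,"ax":0,"ay":0,"az":0,"jaw":0},{"tx":-0.17,"ty":0.19,"tz":0,"ax":0,"ay":0,"az":0,"jaw":0}]' | head -1 && python3 chk.py 7.5 && python3 -m inch '[{"tx":-0.18,"ty":0.18,"tz":0,"ax":0,"ay":0,"az":0,"jaw":0},{"tx":-0.18,"ty":0.16,"tz":0,"ax":0,"ay":0,"az":0,"jaw":0}]' | head -1 && python3 chk.py 7.5
```

```text
t: 19.3
t 19.30 th 1.170 r 49.9 z 171.5 push 6.60 radial -0.53 fz 3.5
t: 19.55
t 19.55 th 1.078 r 49.9 z 171.4 push 8.20 radial -0.92 fz 5.4
```

```bash
python3 -m inch '[{"tx":-0.06,"ty":0.11,"tz":0,"ax":0,"ay":0,"az":0,"jaw":0}]' | head -1 && python3 chk.py 9.2 && python3 -m inch '[{"tx":-0.07,"ty":0.1,"tz":0,"ax":0,"ay":0,"az":0,"jaw":0}]' | head -1 && python3 chk.py 9.2
```

```text
t: 19.68
t 19.68 th 1.054 r 49.9 z 171.4 push 8.76 radial -1.15 fz 5.8
t: 19.8
t 19.80 th 1.034 r 49.9 z 171.4 push 8.83 radial -0.54 fz 6.4
```

```bash
python3 -m inch '[{"tx":-0.07,"ty":0.1,"tz":0,"ax":0,"ay":0,"az":0,"jaw":0}]' | head -1 && python3 chk.py 9.5 && python3 -m inch '[{"tx":-0.07,"ty":0.1,"tz":0,"ax":0,"ay":0,"az":0,"jaw":0}]' | head -1 && python3 chk.py 9.5
```

```text
t: 19.92
t 19.93 th 1.010 r 49.9 z 171.4 push 9.38 radial -0.79 fz 6.8
t: 20.05
t 20.05 th 0.988 r 49.9 z 171.4 push 10.28 radial -1.51 fz 6.7
```

```bash
python3 -m inch '[{"tx":0.07,"ty":-0.1,"tz":-0.05,"ax":0,"ay":0,"az":0,"jaw":0}]' | head -1; python3 chk.py 20; python3 -m inch '[{"tx":0,"ty":0,"tz":0,"ax":0,"ay":0,"az":0,"jaw":0}]' | head -1;  python3 chk.py 20
```

```text
t: 20.18
t 20.18 th 0.990 r 49.9 z 171.5 push 1.90 radial -0.65 fz -4.3
t: 20.3
t 20.30 th 0.988 r 49.9 z 171.5 push 4.97 radial -0.69 fz 0.2
```

```bash
python3 -m inch '[{"tx":0,"ty":0,"tz":0,"ax":0,"ay":0,"az":0,"jaw":0.5},{"tx":0,"ty":0,"tz":0,"ax":0,"ay":0,"az":0,"jaw":0.55},{"tx":0,"ty":0,"tz":0,"ax":0,"ay":0,"az":0,"jaw":0.55},{"tx":0,"ty":0,"tz":-2,"ax":0,"ay":0,"az":0,"jaw":0.55},{"tx":0,"ty":0,"tz":-5,"ax":0,"ay":0,"az":0,"jaw":0.55},{"tx":0,"ty":0,"tz":-5,"ax":0,"ay":0,"az":0,"jaw":0.55},{"tx":0,"ty":-5,"tz":-3,"ax":0,"ay":0,"az":0,"jaw":0.55},{"tx":-1,"ty":-5.5,"tz":0,"ax":0,"ay":0,"az":0,"jaw":0.55},{"tx":-2,"ty":-5,"tz":0,"ax":0,"ay":0,"az":0,"jaw":1},{"tx":0,"ty":0,"tz":0,"ax":0,"ay":0,"az":0,"jaw":1},{"tx":0,"ty":0,"tz":0,"ax":0,"ay":0,"az":0,"jaw":1}]'; python3 - <<'E'
from h import *
c=cal('wrist'); im,d=viewer.get_image('wrist'); P=cloud('wrist',d,c)
sc,ds=viewer.get_image('scene'); save('fin',np.vstack([cv2.resize(im,(400,300)),cv2.resize(sc[120:264,100:292],(400,300),interpolation=cv2.INTER_CUBIC)]))
hsv=cv2.cvtColor(im,cv2.COLOR_RGB2HSV).astype(int); H,S,V=hsv[...,0],hsv[...,1],hsv[...,2]; X,Y,Z=P[...,0],P[...,1],P[...,2]
q=P[(V<90)&(X>480)&(X<570)&(abs(Y+127)<20)&(Z>55)&(Z<75)]; print('handle',np.percentile(q,[0.5,99],axis=0).round(1))
t=P[(H>5)&(H<20)&(S>180)&(X>560)&(X<680)&(Z>66)&(Z<76)&(abs(Y+124)<60)]
for y in range(-165,-80,20):
    s=t[(t[:,1]>=y)&(t[:,1]<y+20)]
    if len(s): print('lid',y,s[:,0].min().round(1))
k=P[((H<5)|(H>175))&(S>180)&(X>600)&(X<720)&(Z>205)]
if len(k): print('knob top',cv2.minEnclosingCircle(k[:,:2].astype(np.float32)))
o=get_obs(); print(o['ft_force'].round(1))
E
```

```text
t: 21.68
ee_pos: [496.8, -118.7, 323.8]
orientation: [2.193, 2.246, 0.003]
ft_force: [0.2, 0.5, 0.1]
width: 74.7
handle [[ 498.  -134.8   59.7]
 [ 568.9 -118.7   67.9]]
lid -165 588.0
lid -145 587.8
lid -125 587.0
lid -105 586.5
knob top ((649.9498291015625, -84.46604919433594), 12.993042945861816)
[0.4 0.2 0.4]
```

View pics/fin.png

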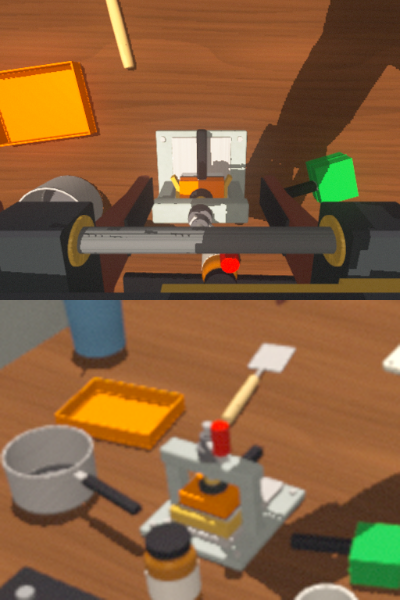

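```bash
python3 -c "
from h import *
print(ctrl.close_job())"
```

```text
the job is handed in; nothing more can be done
None
```

The mould is home against the back stop and clamped, and the job was handed in after about 22 s on the robot's clock (no verdict is given).

- **Mould:** I gripped it by the handle, straightened it by about 4° and slid it in. It stopped dead and held at about 21 N of push. After release, its near face measured about 587 mm along x, putting its centre about 622 mm. That is within 1–2 mm of the screw axis, with the mould square to the press. The measurement was the same after clamping.
- **Clamp:** I turned the crank about 5.4 rad clockwise. It took about 6.1 N running free, and the push began to rise near the end.
- **Snug:** The last running readings were 8.8, 9.4 and 10.3 N. Taken together that is about 3.5–4 N, or some 60%, over free running. The final reading on its own is +4.2 N (about 68%), with noise around 0.4 N. The clamping force itself was not measured; by the stated feel it should be about 70–85 N.
- **Release:** I eased off the push before opening the jaws. The knob was at 0.99 rad before release and 0.97 rad in the picture afterwards, which agree within camera accuracy.
- **Bench:** The gripper ended clear, with zero force at the wrist. I saw nothing else moved in the last pictures, which did not show the whole bench.

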